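# Refill the condiment caddy in order

## Robot

A 6-joint arm with a two-finger parallel gripper is mounted at the origin on a cart in front of the work surface, level with it; the furniture and walls round the work are solid. World frame = base frame: x ahead of the robot, y to its left, z up, the work surface at z = 0. Lengths are in m, angles in rad, forces in N, time in s.
With the tool pointing down it reaches from about 0.3 to 0.825 m from the base axis. Payload 5.4 kg.
Tool frame: the origin (TCP) lies at the very end of the fingers, on their centre line; the grasp point (between the pads) lies 19 mm behind it (arm.tcp_to_grasp is the distance from the TCP to the grasp point, in m); z points along the fingers, y is the line along which they close (so a half turn about z gives the same grasp; the last joint's range is limited). The gripper opens to 92 mm and grips with 3 to 60 N. Pads are 20 mm wide; open, the fingers measure 128 mm over their backs; the gripper's body (75 mm by 189 mm) begins 69 mm behind the grasp point.
Start: joints at [-1.328, 0.158, 1.597, -0, 1.386, -0.21], TCP at [0.252, -0.517, 0.215] pointing down, gripper open.
Joint ranges: [-2.91, 2.91], [-0.94, 2.29], [0.18, 2.7], [-1.29, 4.43], [0.17, 2.64], [-3, 3]. Speed limits (rad/s): [2.57, 2.57, 3.14, 3.14, 3.14, 3.14].

## Interface

Orientations are given as a unit quaternion [w, x, y, z].
In Python, from cell import arm gives the robot as it stands.
- The arm moves only by the tool drive_tool, never from a script. Its argument "plan" is a list of rows, each a list of 7 numbers: the shift along the world's x, y, z in units of 1 m (1.0 is 1 m), then the turn, a rotation vector about the world's x, y, z in units of 180 degrees (1.0 is 180 degrees), then the finger opening in mm, from 0 to 91.9. A call has exactly 10 rows; each row is the pose to reach, as a shift and turn from the pose commanded when the call began, turning the shorter way round; what a row does not reach only later rows make up. A row lasts 1/12 s, in which the tool goes at most 41.7 mm and 7.16 degrees, less where a joint would pass 70% of its speed; a pose out of reach is approached as far as the arm can. A call with a number of a shift or a turn outside -1 to 1 is refused whole. A call with a gripper value outside its range is refused whole. The fingers move at their own pace and stop on an object; "force" is the grip in N (left out, the last holds). Time passes only in rows, so rows that repeat a pose let the fingers close, or fill a call up. It gives the time, the measured TCP pose, the force, the opening and the grip force at its end, in the units of the state.
- arm.read_state(): the state, without advancing time (a new reading comes with each control period).
- arm.grab_frame(name): name is "scene" or "side" or "wrist"; returns the picture (480x640x3 uint8, red, green, blue); there is no depth.
- arm.camera_info(name): a dict with "fx", "fy", "cx", "cy" (pixels), "origin" and "attitude" of the camera in the world; the wrist camera has in their place "tool_from_camera" (4x4, takes a point from camera to tool coordinates, whose origin is the TCP and whose axes are the flange's). Camera axes: x right, y up, looking along -z (the intrinsics and any distortion apply to the point x, -y, -z); pixel columns grow to the right and rows downward; lengths in m; the calibration is good to about 2 mm. A picture is of the moment at which its call begins: read the wrist's pose just before it. camera_info takes no time and is no camera call.
- arm.job_done(): hands the job in; it is judged then, once.
The state is a dict: "t": time; "joint_pos": joint angles; "joint_velocities": joint speeds; "effort": joint torques, N m; "tool_pos": TCP position; "eef_rot": TCP orientation; "wrist_force": force on the tool from outside, world axes, zero at the start; "moment": the same for the moment, N m; "gripper_width": finger opening in m; "grip_force": force on a finger pad.
Only numpy, scipy, OpenCV 4.12 (cv2) and the standard library are available. Lean on these libraries where they do the work, as an engineer would, in place of code of your own. Each camera call takes 0.05 s, during which the arm holds its last target. There are 200 camera calls.

## Task

Set the breakfast caddy in the order of its wells: first stand the taller wooden mill in the well marked with one stud and let go of it, then stand the shorter wooden mill in the well marked with two studs. Both mills end upright on the bottom of their wells; leave the jar standing in the three-stud well.

Things in the scene. Friction and masses are not known exactly. Their poses are not given: they have to be found in the camera images.
- mill_tall: Taller of two turned brown wooden mills, 160 mm high, about 0.22 kg, standing loose on the worktop right of the caddy (either mill may be the nearer to it). Round about its z axis, foot 52 mm across; origin: centre of its underside, z up. The round head, 42 mm across, spans 114 to 151 mm above the underside and is good to grip from above; it does not turn.
- mill_short: Shorter of the two brown wooden mills, 140 mm high, about 0.22 kg, otherwise alike: foot 52 mm across, origin at the centre of its underside, z up; its fixed round head, 42 mm across, spans 94 to 131 mm above the underside.
- caddy: Fixed light wood block 124 (x) x 276 (y) x 42 mm; origin: centre of underside, z up, x away from the robot, y left; turned up to 17 degrees. Three round wells 74 mm wide, 30 deep (floor 12 mm above the underside), centres x +14, y +88 (left, one dark steel stud), 0 (middle, two studs), -88 mm (right, three studs). The 12 mm studs lie in the top face on the robot's side of each well, at x -43 mm.
- jar_in_caddy: Glass jar with screw lid, 60 mm across and 75 mm high, standing loose in the caddy's three-stud well from the start; stays there. Origin at the centre of its underside, z up.

How it is judged:
By the outcome, as a careful person would: the job done as asked, in the order asked, and still so for the second after the job is handed in, with the robot touching nothing.
It also fails if it takes over 64 s, if anything falls off the work surface, if the arm or the gripper's body presses on something with over 40 N, if the wrist force passes 120 N, or if a joint passes its speed limit or range.

## Working session

There is one attempt and no reset: what is moved stays moved. The work goes in short steps, Python scripts to look and compute and a tool call to move; the robot and the scene stay as the last step left them, time stands still between calls to the robot, and variables do not carry over. Pictures are saved under pics/ and viewed, at most 10 in all, crops included, and the job is handed in when it is done.

Besides the shell and the picture viewer there is one more tool, called after "Emit:" as name([rows], argument=value, ...), one row to a line, values as JSON. drive_tool: Moves the arm, as the interface text tells. Shifts and turns lie within -1 to 1; 1 stands for 1 m of shift or 180 degrees of turn. Its arguments: {"type":"object","properties":{"plan":{"type":"array"},"force":{"type":"number"}},"required":["plan"]}

```bash
mkdir -p pics; cat > h.py <<'E'
import numpy as np, cv2
from cell import arm
from scipy.spatial.transform import Rotation as R
def save(n,f): cv2.imwrite(f'pics/{f}.png',cv2.cvtColor(n,cv2.COLOR_RGB2BGR))
E
python3 - <<'E'
from h import *
for n in ("scene","side"):
    i=arm.grab_frame(n); save(i,n); np.save(n,i); print(arm.camera_info(n))
print(arm.camera_info("wrist"));print(arm.read_state())
a=cv2.imread('pics/scene.png');b=cv2.imread('pics/side.png')
E
```

```text
{'fx': 587.9504833958493, 'fy': 587.9504833958493, 'cx': 324.72953670285085, 'cy': 226.98599415051513, 'origin': array([-0.17986027,  0.71092149,  0.53142628]), 'attitude': array([-0.27767026, -0.18858651,  0.50463531,  0.7954103 ])}
{'fx': 469.99810754778287, 'fy': 469.99810754778287, 'cx': 322.00291708468353, 'cy': 230.84315054463963, 'origin': array([ 0.6137868 , -0.57189849,  0.88203742]), 'attitude': array([0.95194146, 0.27244702, 0.03209692, 0.13619786])}
{'fx': 373.9118598466025, 'fy': 373.9118598466025, 'cx': 316.33684637590324, 'cy': 237.1609489020806, 'tool_from_camera': array([[-7.39245525e-04,  9.55980094e-01,  2.93430595e-01,
         8.51046868e-02],
       [ 9.99999718e-01,  6.68354917e-04,  3.41857058e-04,
         1.27371893e-04],
       [ 1.30692761e-04,  2.93430765e-01, -9.55980318e-01,
        -1.70614202e-01],
       [ 0.00000000e+00,  0.00000000e+00,  0.00000000e+00,
         1.00000000e+00]])}
{'t': 0.1, 'joint_pos': array([-1.32813045e+00,  1.58944264e-01,  1.59811205e+00,  2.62092991e-06,
        1.38622289e+00, -2.10107407e-01]), 'joint_velocities': array([-0.00108818, -0.00150575, -0.00272824,  0.00036695,  0.00210769,
        0.00163393]), 'effort': array([ 3.37084894e-04, -3.86501455e+01, -3.22961104e+01,  7.03550619e-02,
        3.39132850e-02, -4.91756941e-05]), 'tool_pos': array([ 0.25137707, -0.51650281,  0.21373798]), 'eef_rot': array([-8.43182244e-04,  9.74483509e-01,  2.24457522e-01, -1.24394006e-05]), 'wrist_force': array([-0.15794509,  0.28468426, -0.23773712]), 'moment': array([-0.00953195, -0.03762493,  0.00256901]), 'grip_force': 0.0, 'gripper_width': 0.09183263914004146}
```

View pics/scene.png

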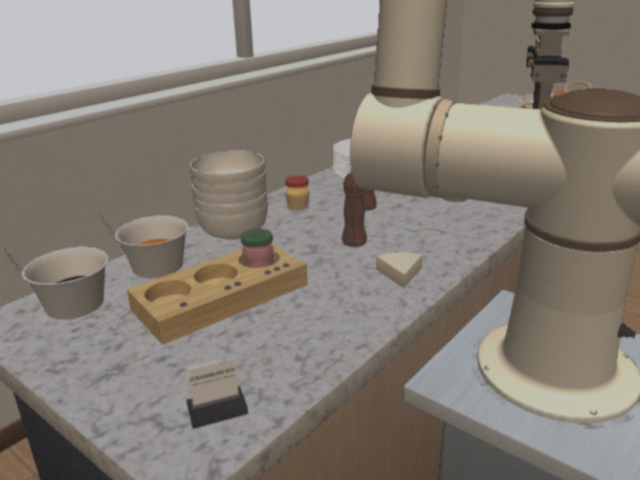

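View pics/side.png

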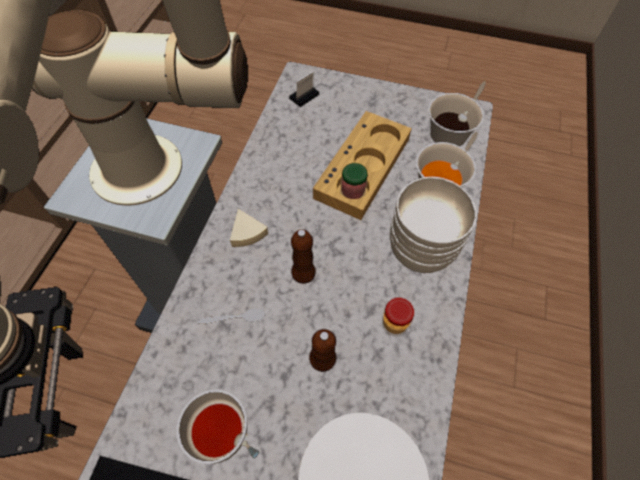

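```bash
cat >> h.py <<'E'
def ray(n,u,v):
    c=arm.camera_info(n); q=np.array(c['attitude']); Rm=R.from_quat(q[[1,2,3,0]]).as_matrix()
    return np.array(c['origin']), Rm@np.array([(u-c['cx'])/c['fx'],-(v-c['cy'])/c['fy'],-1])
def pl(n,u,v,z):
    o,d=ray(n,u,v); return o+d*(z-o[2])/d[2]
def proj(n,p):
    c=arm.camera_info(n); q=np.array(c['attitude']); Rm=R.from_quat(q[[1,2,3,0]]).as_matrix()
    k=Rm.T@(np.array(p)-c['origin']); return np.array([c['cx']+c['fx']*k[0]/-k[2], c['cy']+c['fy']*k[1]/k[2]])
E
python3 - <<'E'
from h import *
i=np.load('side.npy'); hsv=cv2.cvtColor(i,cv2.COLOR_RGB2HSV)
m=((hsv[...,1]>110)&(hsv[...,2]<125)&((hsv[...,0]<14)|(hsv[...,0]>172))).astype(np.uint8)
m[:, :270]=0;m[:,:][:, 350:]=0; m[:215]=0; m[400:]=0
m=cv2.morphologyEx(m,cv2.MORPH_CLOSE,np.ones((5,5)))
o=arm.camera_info('side')['origin']
for c in cv2.findContours(m,0,2)[0]:
    if cv2.contourArea(c)<200: continue
    x,y,w,h=cv2.boundingRect(c); p=c[:,0]
    b=p[p[:,1]>=p[:,1].max()-0.5].mean(0); t=p[p[:,1]<=p[:,1].min()+.5].mean(0)
    P=pl('side',*b,0); d=P[:2]-o[:2]; P[:2]+=.026*d/np.linalg.norm(d)
    print((x,y,w,h),b,t,'foot',P.round(3),'top proj H.16/.14',proj('side',[*P[:2],.16]).round(1),proj('side',[*P[:2],.14]).round(1))
big=cv2.resize(i[100:225,300:425],None,fx=4.8,fy=4.8,interpolation=cv2.INTER_CUBIC); save(big,'cad')
E
```

```text
(310, 330, 26, 41) [322.5 370. ] [323.5 330. ] foot [ 0.553 -0.311  0.   ] top proj H.16/.14 [324.7 326.3] [324.5 330.6]
(292, 231, 23, 52) [303. 282.] [306. 231.] foot [ 0.461 -0.149  0.   ] top proj H.16/.14 [300.5 230.5] [300.8 236.2]
```

View pics/cad.png

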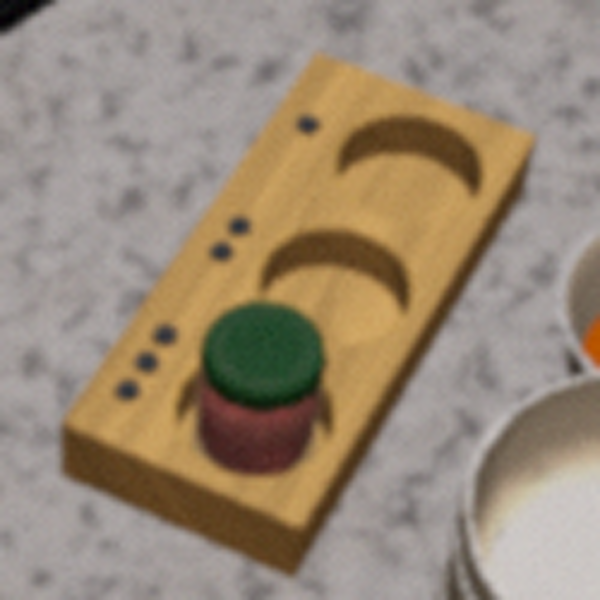

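The crop shows the caddy's top corners at about (318,55), (535,135), (300,528) and (65,425). The studs are at (308,124) for one, around (230,239) for two and around (147,362) for three. The mill at side foot (303,282) is the tall one, since its head top matches 160 mm. The one at (322,370) is the short one.

```bash
python3 - <<'E'
from h import *
def f(u,v): return pl('side',300+(u+.5)/4.8-.5,100+(v+.5)/4.8-.5,.042)[:2]
C=np.array([f(*p) for p in [(318,55),(535,135),(300,528),(65,425)]]); S=np.array([f(*p) for p in [(308,124),(230,239),(147,362)]])
print(C.round(4),S.round(4)); print([np.linalg.norm(C[k]-C[(k+1)%4]).round(4) for k in range(4)],np.linalg.norm(S[0]-S[2]))
loc=np.array([[-62,138],[62,138],[62,-138],[-62,-138],[-43,88],[-43,0],[-43,-88]])/1e3
W=np.vstack([C,S]); a=loc-loc.mean(0); b=W-W.mean(0)
th=np.arctan2((a[:,0]*b[:,1]-a[:,1]*b[:,0]).sum(),(a*b).sum())
Rm=np.array([[np.cos(th),-np.sin(th)],[np.sin(th),np.cos(th)]]); t=W.mean(0)-Rm@loc.mean(0)
print(np.degrees(th),t,(W-(loc@Rm.T+t)).round(4))
for y in (88,0,-88): print(y,(Rm@[.014,y/1e3]+t).round(4))
E
```

```text
[[0.4875 0.3029]
 [0.6065 0.2794]
 [0.5483 0.0092]
 [0.43   0.0344]] [[0.4939 0.2534]
 [0.4751 0.1669]
 [0.4566 0.0812]]
[np.float64(0.1213), np.float64(0.2764), np.float64(0.1209), np.float64(0.2745)] 0.17622124723849306
-12.12356959279054 [0.51772596 0.15719215] [[ 0.0014 -0.0023]
 [-0.0008  0.0003]
 [-0.0011 -0.    ]
 [ 0.0019 -0.0009]
 [-0.0002  0.0011]
 [-0.0006  0.0007]
 [-0.0006  0.001 ]]
88 [0.5499 0.2403]
0 [0.5314 0.1543]
-88 [0.5129 0.0682]
```

Emit:
drive_tool([
  [0,0,0.07,0,0,0,91.9],
  [0,0,0.07,0,0,0.04,91.9],
  [0.21,0.368,0.07,0,0,0.289,91.9],
  [0.21,0.368,0.07,0,0,0.289,91.9],
  [0.21,0.368,0.07,0,0,0.289,91.9],
  [0.21,0.368,0.07,0,0,0.289,91.9],
  [0.21,0.368,0.07,0,0,0.289,91.9],
  [0.21,0.368,0.07,0,0,0.289,91.9],
  [0.21,0.368,0.07,0,0,0.289,91.9],
  [0.21,0.368,0.07,0,0,0.289,91.9],
])

```text
t: 0.93
tool_pos: [0.4171, -0.2255, 0.2843]
eef_rot: [-0.0, 0.777, 0.63, -0.0]
wrist_force: [1.2, -1.7, 0.2]
gripper_width: 0.0916
grip_force: 0.0
```

Emit:
drive_tool([
  [0.04,0.072,0,0,0,0,91.9],
  [0.04,0.072,0,0,0,0,91.9],
  [0.04,0.072,0,0,0,0,91.9],
  [0.04,0.072,0,0,0,0,91.9],
  [0.04,0.072,0,0,0,0,91.9],
  [0.04,0.072,0,0,0,0,91.9],
  [0.04,0.072,0,0,0,0,91.9],
  [0.04,0.072,0,0,0,0,91.9],
  [0.04,0.072,0,0,0,0,91.9],
  [0.04,0.072,0,0,0,0,91.9],
])

```text
t: 1.77
tool_pos: [0.4565, -0.1561, 0.2846]
eef_rot: [-0.0, 0.778, 0.629, -0.0]
wrist_force: [-0.2, -0.7, 0.7]
gripper_width: 0.0917
grip_force: 0.0
```

```bash
cat >> h.py <<'E'
def wr(u,v,z,s):
    c=arm.camera_info('wrist'); q=np.array(s['eef_rot']); Rt=R.from_quat(q[[1,2,3,0]]).as_matrix(); T=np.array(c['tool_from_camera'])
    d=Rt@T[:3,:3]@np.array([(u-c['cx'])/c['fx'],-(v-c['cy'])/c['fy'],-1]); o=Rt@T[:3,3]+s['tool_pos']
    return o+d*(z-o[2])/d[2]
def wproj(p,s):
    c=arm.camera_info('wrist'); q=np.array(s['eef_rot']); Rt=R.from_quat(q[[1,2,3,0]]).as_matrix(); T=np.array(c['tool_from_camera'])
    k=T[:3,:3].T@(Rt.T@(np.array(p)-s['tool_pos'])-T[:3,3]); return np.array([c['cx']+c['fx']*k[0]/-k[2],c['cy']+c['fy']*k[1]/k[2]])
E
python3 - <<'E'
from h import *
s=arm.read_state(); i=arm.grab_frame('wrist'); print(s['tool_pos'],s['eef_rot'])
p=[.461,-.149]
for z in (0,.1325,.16): 
    u=wproj([*p,z],s); print(z,u); cv2.drawMarker(i,tuple(int(a) for a in u),(0,255,0),0,12)
save(i,'w1')
E
```

```text
[ 0.45649559 -0.15614177  0.28456993] [-3.55686871e-05  7.77733484e-01  6.28594166e-01 -3.20905431e-05]
0 [317.41854372 187.63413253]
0.1325 [318.00129155 212.68608275]
0.16 [318.18295314 220.49559634]
```

View pics/w1.png

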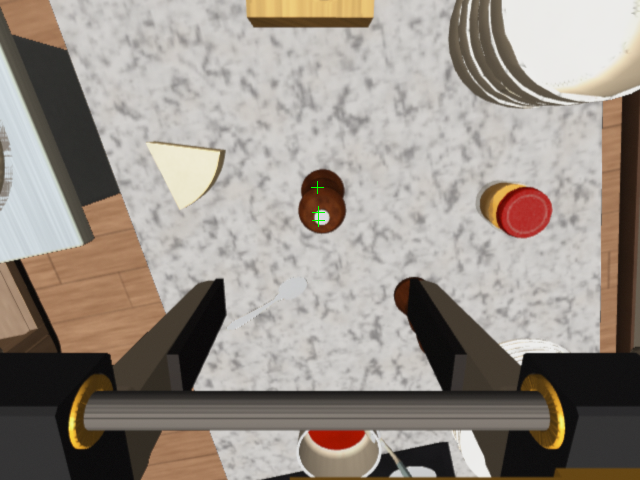

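The wrist view shows the tall mill's head centred near (322,212) and its knob at (321,217). That is about 3 mm in x from the prediction, so I'll correct for it and grasp.

Emit:
drive_tool([
  [0.0075,0.008,-0.02,0,0,0,91.9],
  [0.0075,0.008,-0.06,0,0,0,91.9],
  [0.0075,0.008,-0.1,0,0,0,91.9],
  [0.0075,0.008,-0.14,0,0,0,91.9],
  [0.0075,0.008,-0.171,0,0,0,91.9],
  [0.0075,0.008,-0.171,0,0,0,91.9],
  [0.0075,0.008,-0.171,0,0,0,91.9],
  [0.0075,0.008,-0.171,0,0,0,91.9],
  [0.0075,0.008,-0.171,0,0,0,60],
  [0.0075,0.008,-0.171,0,0,0,50],
], force=30)

```text
t: 2.65
tool_pos: [0.466, -0.1486, 0.1162]
eef_rot: [0.002, 0.777, 0.629, 0.001]
wrist_force: [-0.4, 0.4, 0.1]
gripper_width: 0.0804
grip_force: 0.0
```

Emit:
drive_tool([
  [0,0,0,0,0,0,30],
  [0,0,0,0,0,0,30],
  [0,0,0,0,0,0,30],
  [0,0,0,0,0,0,30],
  [0,0,0,0,0,0,30],
  [0,0,0,0,0,0,30],
  [0,0,0,0,0,0,30],
  [0,0,0,0,0,0,30],
  [0,0,0,0,0,0,30],
  [0,0,0,0,0,0,30],
], force=30)

```text
t: 3.48
tool_pos: [0.4641, -0.1475, 0.1136]
eef_rot: [-0.0, 0.777, 0.629, -0.0]
wrist_force: [-0.3, -0.6, 0.4]
gripper_width: 0.0408
grip_force: 30.0
```

Emit:
drive_tool([
  [0,0,0.01,0,0,0,30],
  [0,0,0.04,0,0,0,30],
  [0,0,0.07,0,0,0,30],
  [0,0,0.1,0,0,0,30],
  [0.003,0.015,0.125,0,0,0,30],
  [0.01,0.045,0.14,0,0,0,30],
  [0.017,0.08,0.15,0,0,0,30],
  [0.025,0.115,0.15,0,0,0,30],
  [0.033,0.15,0.15,0,0,0,30],
  [0.041,0.185,0.15,0,0,0,30],
])

```text
t: 4.32
tool_pos: [0.5053, 0.0392, 0.2644]
eef_rot: [0.0, 0.777, 0.629, 0.0]
wrist_force: [0.5, 0.4, -2.1]
gripper_width: 0.0408
grip_force: 30.0
```

Emit:
drive_tool([
  [0.008,0.035,0,0,0,0,30],
  [0.016,0.07,0,0,0,0,30],
  [0.024,0.105,0,0,0,0,30],
  [0.032,0.14,0,0,0,0,30],
  [0.04,0.17,0,0,0,0,30],
  [0.044,0.192,0,0,0,0,30],
  [0.045,0.203,0,0,0,0,30],
  [0.045,0.203,0,0,0,0,30],
  [0.045,0.203,0,0,0,0,30],
  [0.045,0.203,0,0,0,0,30],
])

```text
t: 5.15
tool_pos: [0.5502, 0.2391, 0.2637]
eef_rot: [0.0, 0.778, 0.629, -0.0]
wrist_force: [0.1, -0.0, -2.3]
gripper_width: 0.0406
grip_force: 30.0
```

```bash
python3 - <<'E'
from h import *
s=arm.read_state(); i=arm.grab_frame('wrist'); print(s['tool_pos'],s['eef_rot'],s['gripper_width'],s['wrist_force'])
j=arm.grab_frame('side')
for p in ([.5499,.2403],[.5314,.1543]):
    for z in (.042,): 
        u=wproj([*p,z],s); print(z,u); cv2.drawMarker(i,tuple(int(a) for a in u),(0,255,0),0,12)
o=np.vstack([i,np.zeros((0,640,3),np.uint8)]); v=np.hstack([cv2.resize(i,(440,330)),cv2.resize(j[60:300,240:500],(358,330))]); save(v,'w2')
E
```

```text
[0.55016727 0.23912924 0.2636882 ] [ 2.14313132e-04  7.77691269e-01  6.28646277e-01 -3.19581425e-04] 0.04061523479270111 [ 0.09100973 -0.00637174 -2.33003357]
0.042 [314.44740574 203.6997019 ]
0.042 [314.56476595 279.6328967 ]
```

View pics/w2.png

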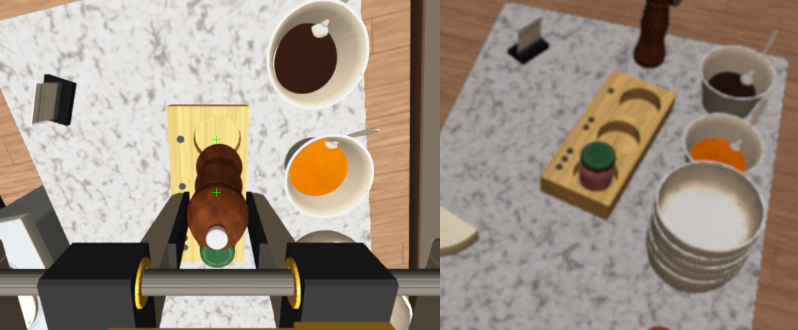

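The mill hangs upright. The well-1 rim centre sits at about (316,200) in full-resolution pixels, against a prediction of (314,204). Well 1 is therefore within about 3 mm of the estimate, so I'll lower with a small correction.

Emit:
drive_tool([
  [0.001,0.002,-0.02,0,0,0,30],
  [0.001,0.002,-0.045,0,0,0,30],
  [0.001,0.002,-0.07,0,0,0,30],
  [0.001,0.002,-0.09,0,0,0,30],
  [0.001,0.002,-0.105,0,0,0,30],
  [0.001,0.002,-0.118,0,0,0,30],
  [0.001,0.002,-0.127,0,0,0,30],
  [0.001,0.002,-0.132,0,0,0,30],
  [0.001,0.002,-0.134,0,0,0,30],
  [0.001,0.002,-0.134,0,0,0,30],
])

```text
t: 6.08
tool_pos: [0.5516, 0.2423, 0.1299]
eef_rot: [0.0, 0.777, 0.629, 0.0]
wrist_force: [-1.0, -0.4, -2.1]
gripper_width: 0.0406
grip_force: 30.0
```

Emit:
drive_tool([
  [0,0,-0.001,0,0,0,30],
  [0,0,-0.002,0,0,0,30],
  [0,0,-0.003,0,0,0,30],
  [0,0,-0.004,0,0,0,30],
  [0,0,-0.004,0,0,0,30],
  [0,0,-0.004,0,0,0,30],
  [0,0,-0.004,0,0,0,30],
  [0,0,-0.004,0,0,0,30],
  [0,0,-0.004,0,0,0,30],
  [0,0,-0.004,0,0,0,30],
])

```text
t: 6.92
tool_pos: [0.5513, 0.2425, 0.1256]
eef_rot: [0.0, 0.777, 0.629, 0.0]
wrist_force: [1.2, -0.4, -1.4]
gripper_width: 0.0403
grip_force: 30.0
```

Emit:
drive_tool([
  [0,0,-0.0005,0,0,0,30],
  [0,0,-0.0005,0,0,0,40],
  [0,0,-0.0005,0,0,0,44],
  [0,0,-0.0005,0,0,0,48],
  [0,0,-0.0005,0,0,0,55],
  [0,0,-0.0005,0,0,0,65],
  [0,0,-0.0005,0,0,0,80],
  [0,0,-0.0005,0,0,0,91.9],
  [0,0,-0.0005,0,0,0,91.9],
  [0,0,-0.0005,0,0,0,91.9],
])

```text
t: 7.75
tool_pos: [0.5513, 0.2424, 0.1251]
eef_rot: [-0.0, 0.777, 0.629, 0.0]
wrist_force: [-1.1, 0.2, -0.6]
gripper_width: 0.0859
grip_force: 0.0
```

Emit:
drive_tool([
  [0,0,0.01,0,0,0,91.9],
  [0,0,0.035,0,0,0,91.9],
  [0,0,0.07,0,0,0,91.9],
  [0,0,0.11,0,0,0,91.9],
  [0,0,0.15,0,0,0,91.9],
  [0,0,0.17,0,0,0,91.9],
  [0,-0.04,0.17,0,0,0,91.9],
  [0,-0.08,0.17,0,0,0,91.9],
  [0,-0.12,0.17,0,0,0,91.9],
  [0,-0.16,0.17,0,0,0,91.9],
])

```text
t: 8.58
tool_pos: [0.551, 0.0811, 0.2963]
eef_rot: [0.001, 0.777, 0.629, 0.001]
wrist_force: [1.0, -0.7, -0.3]
gripper_width: 0.0919
grip_force: 0.0
```

```bash
python3 - <<'E'
from h import *
s=arm.read_state(); i=arm.grab_frame('wrist'); print(s['tool_pos'])
j=arm.grab_frame('side')
u=wproj([.5314,.1543,.042],s); cv2.drawMarker(i,tuple(int(a) for a in u),(0,255,0),0,12)
v=np.hstack([cv2.resize(i,(440,330)),cv2.resize(j[60:300,240:500],(358,330))]); save(v,'w3')
E
```

```text
[0.55100719 0.08108528 0.29629888]
```

View pics/w3.png

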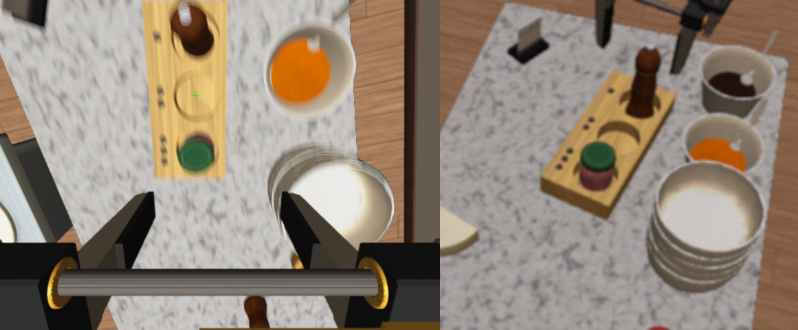

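The tall mill stands upright in the one-stud well, released. The jar is still in place and the well-2 centre matches its prediction near (195,96). Next I'll go to the short mill.

Emit:
drive_tool([
  [0.002,-0.39,-0.02,0,0,0,91.9],
  [0.002,-0.39,-0.02,0,0,0,91.9],
  [0.002,-0.39,-0.02,0,0,0,91.9],
  [0.002,-0.39,-0.02,0,0,0,91.9],
  [0.002,-0.39,-0.02,0,0,0,91.9],
  [0.002,-0.39,-0.02,0,0,0,91.9],
  [0.002,-0.39,-0.02,0,0,0,91.9],
  [0.002,-0.39,-0.02,0,0,0,91.9],
  [0.002,-0.39,-0.02,0,0,0,91.9],
  [0.002,-0.39,-0.02,0,0,0,91.9],
])

```text
t: 9.52
tool_pos: [0.5526, -0.3119, 0.2749]
eef_rot: [0.0, 0.779, 0.628, -0.001]
wrist_force: [0.2, -0.1, 0.3]
gripper_width: 0.0917
grip_force: 0.0
```

Emit:
drive_tool([
  [0,0,0,0,0,0,91.9],
  [0,0,0,0,0,0,91.9],
  [0,0,0,0,0,0,91.9],
  [0,0,0,0,0,0,91.9],
  [0,0,0,0,0,0,91.9],
  [0,0,0,0,0,0,91.9],
  [0,0,0,0,0,0,91.9],
  [0,0,0,0,0,0,91.9],
  [0,0,0,0,0,0,91.9],
  [0,0,0,0,0,0,91.9],
])

```text
t: 10.35
tool_pos: [0.5532, -0.3074, 0.2751]
eef_rot: [-0.0, 0.777, 0.629, -0.0]
wrist_force: [-0.4, 1.0, 0.6]
gripper_width: 0.0922
grip_force: 0.0
```

```bash
python3 - <<'E'
from h import *
s=arm.read_state(); i=arm.grab_frame('wrist'); print(s['tool_pos'],s['joint_pos'].round(2))
for z in (0,.112,.14):
    u=wproj([.553,-.311,z],s); print(u);cv2.drawMarker(i,tuple(int(a) for a in u),(0,255,0),0,12)
save(i,'w4')
E
```

```text
[ 0.55324573 -0.30744991  0.27507   ] [-0.7   0.28  1.34  0.    1.52 -0.49]
[315.44553953 198.3848833 ]
[315.31140144 222.04159369]
[315.26375779 230.4440704 ]
```

View pics/w4.png

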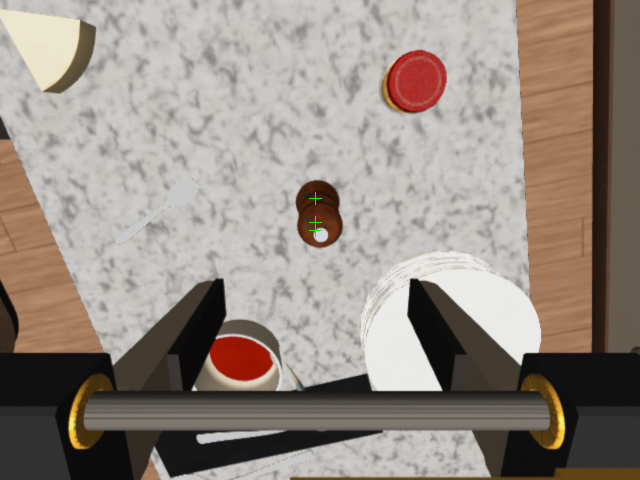

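The short mill's head is at about (320,225) and its knob at (320,235), roughly 5 mm from the prediction. I'll correct to (0.557, -0.315) and grasp.

Emit:
drive_tool([
  [0.0035,-0.0075,-0.02,0,0,0,91.9],
  [0.0035,-0.0075,-0.06,0,0,0,91.9],
  [0.0035,-0.0075,-0.1,0,0,0,91.9],
  [0.0035,-0.0075,-0.14,0,0,0,91.9],
  [0.0035,-0.0075,-0.17,0,0,0,91.9],
  [0.0035,-0.0075,-0.1815,0,0,0,91.9],
  [0.0035,-0.0075,-0.1815,0,0,0,91.9],
  [0.0035,-0.0075,-0.1815,0,0,0,91.9],
  [0.0035,-0.0075,-0.1815,0,0,0,60],
  [0.0035,-0.0075,-0.1815,0,0,0,50],
])

```text
t: 11.23
tool_pos: [0.5584, -0.3164, 0.0968]
eef_rot: [0.003, 0.777, 0.629, 0.001]
wrist_force: [-0.3, -1.0, -0.0]
gripper_width: 0.0808
grip_force: 0.0
```

Emit:
drive_tool([
  [0,0,0,0,0,0,30],
  [0,0,0,0,0,0,30],
  [0,0,0,0,0,0,30],
  [0,0,0,0,0,0,30],
  [0,0,0,0,0,0,30],
  [0,0,0,0,0,0,30],
  [0,0,0,0,0,0,30],
  [0,0,0,0,0,0,30],
  [0,0,0,0,0,0,30],
  [0,0,0,0,0,0,30],
], force=30)

```text
t: 12.07
tool_pos: [0.5566, -0.315, 0.0936]
eef_rot: [-0.0, 0.777, 0.629, -0.0]
wrist_force: [-0.9, 0.7, 2.0]
gripper_width: 0.0406
grip_force: 30.0
```

Emit:
drive_tool([
  [0,0,0.01,0,0,0,30],
  [0,0,0.04,0,0,0,30],
  [0,0,0.07,0,0,0,30],
  [0,0,0.105,0,0,0,30],
  [-0.001,0.01,0.14,0,0,0,30],
  [-0.002,0.035,0.16,0,0,0,30],
  [-0.004,0.07,0.165,0,0,0,30],
  [-0.006,0.105,0.165,0,0,0,30],
  [-0.008,0.14,0.165,0,0,0,30],
  [-0.01,0.175,0.165,0,0,0,30],
])

```text
t: 12.9
tool_pos: [0.5463, -0.1384, 0.2589]
eef_rot: [0.0, 0.777, 0.629, 0.0]
wrist_force: [1.1, 0.4, -3.0]
gripper_width: 0.0402
grip_force: 30.0
```

Emit:
drive_tool([
  [-0.002,0.035,0,0,0,0,30],
  [-0.004,0.07,0,0,0,0,30],
  [-0.006,0.105,0,0,0,0,30],
  [-0.008,0.14,0,0,0,0,30],
  [-0.01,0.175,0,0,0,0,30],
  [-0.012,0.21,0,0,0,0,30],
  [-0.014,0.245,0,0,0,0,30],
  [-0.015,0.275,0,0,0,0,30],
  [-0.015,0.29,0,0,0,0,30],
  [-0.015,0.295,0,0,0,0,30],
])

```text
t: 13.73
tool_pos: [0.5311, 0.1577, 0.2587]
eef_rot: [-0.0, 0.776, 0.63, 0.0]
wrist_force: [-0.4, 0.1, -2.8]
gripper_width: 0.0404
grip_force: 30.0
```

```bash
python3 - <<'E'
from h import *
i=arm.grab_frame('wrist'); j=arm.grab_frame('side'); s=arm.read_state(); print(s['tool_pos'],s['eef_rot'],s['gripper_width'],s['wrist_force'])
i=arm.grab_frame('wrist')
u=wproj([.5314,.1543,.042],s); cv2.drawMarker(i,tuple(int(a) for a in u),(0,255,0),0,12)
v=np.hstack([cv2.resize(i,(440,330)),cv2.resize(j[60:300,240:500],(358,330))]); save(v,'w5')
E
```

```text
[0.53151513 0.15542709 0.25857412] [ 1.87139480e-05  7.76845635e-01  6.29691059e-01 -1.68069615e-04] 0.04068730757475681 [ 0.51567923 -0.64974802 -2.68400261]
```

View pics/w5.png

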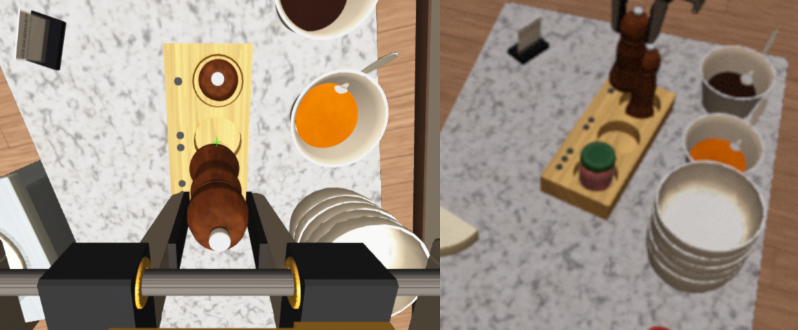

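The tall mill is centred in well 1 at (217,79) in the scaled view. The two-stud well is free below the held short mill, with its rim spanning x 194–241. Lowering now.

Emit:
drive_tool([
  [0.001,0.001,-0.02,0,0,0,30],
  [0.001,0.001,-0.045,0,0,0,30],
  [0.001,0.001,-0.07,0,0,0,30],
  [0.001,0.001,-0.095,0,0,0,30],
  [0.001,0.001,-0.115,0,0,0,30],
  [0.001,0.001,-0.13,0,0,0,30],
  [0.001,0.001,-0.14,0,0,0,30],
  [0.001,0.001,-0.146,0,0,0,30],
  [0.001,0.001,-0.149,0,0,0,30],
  [0.001,0.001,-0.149,0,0,0,30],
])

```text
t: 14.72
tool_pos: [0.533, 0.1554, 0.1097]
eef_rot: [0.0, 0.778, 0.629, 0.0]
wrist_force: [-0.9, 0.3, -2.0]
gripper_width: 0.0405
grip_force: 30.0
```

Emit:
drive_tool([
  [0,0,-0.001,0,0,0,30],
  [0,0,-0.002,0,0,0,30],
  [0,0,-0.003,0,0,0,30],
  [0,0,-0.004,0,0,0,30],
  [0,0,-0.004,0,0,0,30],
  [0,0,-0.004,0,0,0,30],
  [0,0,-0.004,0,0,0,30],
  [0,0,-0.004,0,0,0,30],
  [0,0,-0.004,0,0,0,30],
  [0,0,-0.004,0,0,0,30],
])

```text
t: 15.55
tool_pos: [0.5328, 0.1559, 0.1056]
eef_rot: [0.0, 0.777, 0.629, 0.0]
wrist_force: [0.5, 0.3, -2.3]
gripper_width: 0.0407
grip_force: 30.0
```

Emit:
drive_tool([
  [0,0,-0.0005,0,0,0,30],
  [0,0,-0.001,0,0,0,30],
  [0,0,-0.001,0,0,0,30],
  [0,0,-0.001,0,0,0,40],
  [0,0,-0.001,0,0,0,44],
  [0,0,-0.001,0,0,0,50],
  [0,0,-0.001,0,0,0,60],
  [0,0,-0.001,0,0,0,80],
  [0,0,-0.001,0,0,0,91.9],
  [0,0,-0.001,0,0,0,91.9],
])

```text
t: 16.38
tool_pos: [0.5328, 0.1559, 0.1045]
eef_rot: [0.0, 0.777, 0.629, -0.0]
wrist_force: [0.2, -0.3, 0.5]
gripper_width: 0.0747
grip_force: 0.0
```

Emit:
drive_tool([
  [0,0,0.01,0,0,0,91.9],
  [0,0,0.035,0,0,0,91.9],
  [0,0,0.07,0,0,0,91.9],
  [0,0,0.11,0,0,0,91.9],
  [0,0,0.15,0,0,0,91.9],
  [0,0,0.19,0,0,0,91.9],
  [0,-0.04,0.19,0,0,0,91.9],
  [0,-0.08,0.19,0,0,0,91.9],
  [0,-0.1,0.19,0,0,0,91.9],
  [0,-0.1,0.19,0,0,0,91.9],
])

```text
t: 17.22
tool_pos: [0.533, 0.0525, 0.2957]
eef_rot: [0.001, 0.779, 0.627, 0.0]
wrist_force: [-0.6, -0.7, 0.4]
gripper_width: 0.0916
grip_force: 0.0
```

```bash
python3 - <<'E'
from h import *
i=arm.grab_frame('wrist'); j=arm.grab_frame('side'); s=arm.read_state(); print(s['t'],s['tool_pos'])
v=np.hstack([cv2.resize(i,(440,330)),cv2.resize(j[60:300,240:500],(358,330))]); save(v,'w6')
E
```

```text
17.3167 [0.5327783  0.05578975 0.29523851]
```

View pics/w6.png

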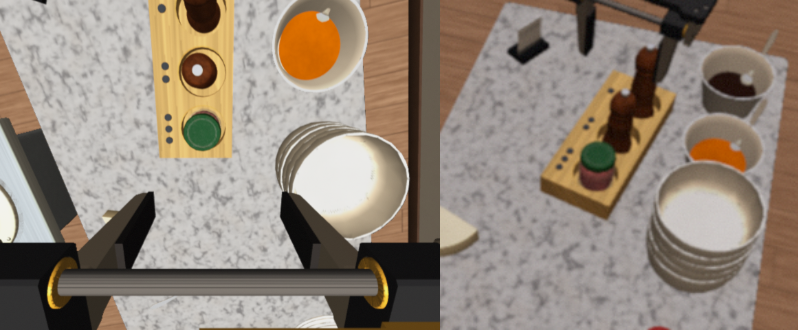

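Both mills stand upright in their wells, with the short mill at (198,71) in the two-stud well. The jar is in place and the gripper is clear.

```bash
python3 -c "
from cell import arm; print(arm.job_done())"
```

```text
the job is handed in; nothing more can be done
None
```

The job is handed in: the tall mill went into the one-stud well first, then the short mill into the two-stud well; the last images show both upright and the jar still in the three-stud well, about 17 s on the clock.

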